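Lock the microscope's scanning stage for moving

ROBOT

A 7-joint arm with a two-finger parallel gripper is mounted at the origin on the work surface. World frame = base frame: x ahead of the robot, y to its left, z up, the work surface at z = 0. Lengths are in m, angles in rad, forces in N, time in s.
With the tool pointing down it reaches from about 0.35 to 0.9 m from the base axis. Payload 7.2 kg.
Tool frame: the origin (TCP) lies midway between the tips of the shut fingers; the grasp point (between the pads) lies arm.grip_depth behind it (arm.grip_depth is the distance from the TCP to the grasp point, in m); z points along the fingers, x is the direction in which the jaws open and shut, and the axes are right-handed (so a half turn about z gives the same grasp; the last joint's range is limited). The gripper opens to 88 mm and grips with 3 to 60 N. Pads are 20 mm wide; open, the fingers measure 115 mm over their backs; the gripper's body (75 mm by 178 mm) begins 61 mm behind the grasp point.
Start: joints at [-1.209, 0.411, -0.013, 1.596, 0.006, 1.134, -0.082], TCP at [0.26, 0.568, 0.223] pointing down, gripper open.
Joint ranges: [-2.95, 2.95], [-0.29, 1.99], [-1.47, 1.44], [0.14, 2.54], [-1.03, 4.17], [0.13, 1.85], [-2.86, 2.86]. Speed limits (rad/s): [2.39, 2.39, 3.01, 3.01, 3.14, 3.14, 3.14].

INTERFACE

Orientations are given as a unit quaternion [w, x, y, z].
In Python, from rig import arm gives the robot as it stands. The module is installed in compiled form; this text tells all that it offers.
- The arm moves only by the tool apply_moves, never from a script. Its argument "rows" is a list of rows, each a list of 4 numbers: the shift along the tool's x, y, z in mm, then the turn about the tool's z in rad. In form: [[tx, ty, tz, turn], ...]. A call has 1 to 5 rows; each row shifts and turns the pose as measured when the row begins, along the tool's axes as they then stand; what a row does not reach is not made up. A row lasts 1/10 s, in which the tool goes at most 50 mm and 8.59 degrees, less where a joint would pass 70% of its speed; a pose out of reach is approached as far as the arm can. A call with a gripper value outside its range is refused whole. "hand" is the finger opening in mm, from 0 to 87.8, set as the call begins (left out, the last holds). The fingers move at their own pace and stop on an object; the grip force is fixed at half the most. Time passes only in rows, so rows that do not move let the fingers close. It gives the time, the measured TCP pose, the force and the opening at its end, in the units of the state.
- arm.state(): the state, without advancing time (a new reading comes with each control period).
- arm.snapshot(name): name is "scene" or "top" or "wrist"; returns a dict with "color" (480x640x3 uint8, red, green, blue), "fovy" (degrees; the focal length in pixels is half the picture's height over the tangent of half this angle, whatever the lens; pixels are square), "cx", "cy" (the principal point, pixels), "pose" (4x4, takes a point from camera to world coordinates); the wrist camera has in their place "T_tool_cam" (4x4, takes a point from camera to tool coordinates, whose origin is the TCP and whose axes are the tool frame's). Camera axes: x right, y up, looking along -z (the intrinsics and any distortion apply to the point x, -y, -z); pixel columns grow to the right and rows downward; lengths in m; the calibration is good to about 2 mm. A picture is of the moment at which its call begins: read the wrist's pose just before it. There is no depth.
- arm.hand_in(): hands the job in, once; it reports no verdict.
The state is a dict: "clock": time; "joint_pos": joint angles; "qd": joint speeds; "tau": joint torques, N m; "tool_pos": TCP position; "tcp_rot": TCP orientation; "ft_force": force on the tool from outside, world axes, zero at the start; "ft_torque": the same for the moment, N m; "opening": opening from 0.0 (shut) to 1.0 (fully open).
Only numpy, scipy, OpenCV 4.12 (cv2) and the standard library are available. Lean on these libraries where they do the work, as an engineer would, in place of code of your own. Each camera call takes 0.05 s, during which the arm holds its last target. There are 200 camera calls.

TASK

Lock the microscope stage for moving: with a fingertip push the stud of the slotted lock disc round, either way, until the slot lines up with the steel lock bar, then push the bar by its upright tab through the slot until it stops, fully home in the keeper. Only push: do not lift the bar, and leave everything else on the stage and the bench where it is.

Things in the scene. Friction and masses are not known exactly. Their poses are not given: they have to be found in the camera images.
- stage: fixed microscope stage: white base, dark grey plate (x -215 to 95, y -85 to 85 mm), its top 42 mm above the bench. Origin on the bench under the lock disc's axis, z up, +x the way the bar is pushed. A grey guide channel for the bar, 30 mm wide, 18 mm above the plate, runs from x = -206 to -38 mm, bridged 22.5 mm above the plate at x = -50 to -38. Two low drive knobs at the +y edge
- disc_centre (a point): on the axis of the lock disc at its upper face, 62 mm above the bench. The disc: aluminium, 68 mm across, its upper face 20 mm above the plate, a straight slot 18 mm wide right across it
- lock_disc (a joint): angle (rad) of the disc's slot from the stage's +x axis, growing counter-clockwise seen from above: the slot lies along the bar at 0 and again, the other way round, at 3.14. Starts between 0.55 and 2.59; turns either way between stops at -0.4 and 3.54; stays where it is left (takes about 3.5 N at the stud)
- stud (a point): middle, 77 mm above the bench, of the stud that turns the disc: upright round steel pin 12 mm thick, from 62 to 92 mm above the bench, 23 mm from the disc's axis, at right angles to the slot: seen from the axis it stands at angle lock_disc - 1.57 rad from the stage's +x axis
- tab (a point): middle, 79 mm above the bench, of the lock bar's upright tab, which is 10 mm thick along the bar, 24 mm wide across it, and stands from 66 to 94 mm above the bench. x axis along the bar to its nose. Starts at x = -175 to -160 mm of the stage, on its x axis; sliding takes 1 to 3 N
- lock_bar: loose steel bar, 12 x 12 mm, 132 mm long, about 180 g, lying in the guide along the stage's x axis, 1 mm play each side. Origin on its underside (46 mm above the bench) below the tab; x to its round nose, which is 120 mm ahead of the tab's middle; the tail is 12 mm behind it
- home_mark (a point): where the tab's middle is when the bar is fully home: 62 mm before the disc's axis, 79 mm above the bench. The nose is then at a stop in the keeper, a grey roofed pocket 36 mm wide at x = 38 to 66 mm of the stage, its roof 22.5 mm above the plate
- mount_a: black round specimen mount, 30 mm across, 12 mm high, loose on the stage plate beside the bar; leave alone. Origin under its centre
- mount_b: second such specimen mount, loose on the stage plate near the keeper; leave alone. Origin under its centre
- jar: pale sample jar with white cap, 42 mm across, 62 mm high, on the bench just beyond the stage; leave alone. Origin under its centre
- objective: spare microscope objective, steel, 29 mm across, 44 mm high, standing on the bench between the stage and the robot; leave alone. Origin under its centre
- tray: white plastic tray 170 x 120 x 25 mm on the bench to the left; leave alone. Origin under its centre
- pencil_cup: dark cup, 80 mm across, 95 mm high, on the bench to the right; leave alone. Origin under its centre
- screwdriver: screwdriver, 160 mm long, lying on the bench to the right; leave alone

How it is judged:
On the way, in this order (a step that is already met when the one before it is completed fails the run):
1. the disc's slot is lined up with the bar ((value of joint lock_disc between -0.12 and 0.12 rad or value of joint lock_disc between 3.02 and 3.26 rad)), for 0.2 s.
2. the bar is through the slot and home in the keeper (x of tab in the frame of stage between -0.067 and -0.058 m and distance between tab and home_mark below 0.008 m), for 0.2 s.
At the end, for the whole second after the job is handed in: The slot is in line with the bar within 0.12 rad, either way round, and the bar rests through it with the tab within 5 mm of fully home (all of step 2 and (value of joint lock_disc between -0.12 and 0.12 rad or value of joint lock_disc between 3.02 and 3.26 rad) and linear speed of lock_bar below 0.01 m/s); the robot touches nothing.
It fails at once if the lock bar is lifted (its tab rises more than 10 mm) (height (world z) of tab above 0.089 m).
It fails at once if another thing on the stage or the bench is moved more than 20 mm (distance of any of mount_a, mount_b, jar, objective, tray, pencil_cup, screwdriver from where it was at the start of the episode above 0.02 m).
It also fails if it takes over 54 s, if anything falls off the work surface, if the arm or the gripper's body presses on something with over 40 N, if the wrist force passes 120 N, or if a joint passes its speed limit or range.

## Working session

There is one attempt and no reset: what is moved stays moved. The work goes in short steps, Python scripts to look and compute and a tool call to move; the robot and the scene stay as the last step left them, time stands still between calls to the robot, and variables do not carry over. Pictures are saved under pics/ and viewed, about 8 in all and at most 12, crops included, and the job is handed in when it is done.

Besides the shell and the picture viewer there is one more tool, called after "Emit:" as a command line: name --pt "numbers of a row" for each row, then --argument value for the rest. apply_moves: Moves the arm, as the interface text tells. Its arguments: {"type":"object","properties":{"rows":{"type":"array","items":{"type":"array","items":{"type":"number"}}},"hand":{"type":"number"}},"required":["rows"]}

```bash
mkdir -p pics; ls
python3 - <<'E'
from rig import arm
import cv2
s=arm.state();print({k:s[k] for k in('clock','tool_pos','tcp_rot','ft_force','opening')},arm.grip_depth)
for n in('scene','top'):
    d=arm.snapshot(n);print(n,{k:v for k,v in d.items() if k!='color'})
    cv2.imwrite(f'pics/{n}0.png',d['color'][:,:,::-1])
E
```

```text
pics
{'clock': 0.0, 'tool_pos': array([0.26026649, 0.56771368, 0.22183674]), 'tcp_rot': array([ 4.51187107e-04,  8.41627236e-01,  5.40058359e-01, -6.00944186e-04]), 'ft_force': array([ 0.24759423,  0.00758958, -0.06259752]), 'opening': 1.0017291352502204} 0.0187
scene {'fovy': 42.15243997584659, 'cx': 319.9171058681161, 'cy': 242.88803971662887, 'pose': array([[ 0.3875341 , -0.78655212,  0.48078381,  1.29366723],
       [ 0.92180367,  0.32511277, -0.211139  , -0.30211888],
       [ 0.00976287,  0.52501185,  0.85103892,  1.38807084],
       [ 0.        ,  0.        ,  0.        ,  1.        ]])}
top {'fovy': 50.45353731965527, 'cx': 330.09862765336896, 'cy': 240.33312723977906, 'pose': array([[-0.00557068,  0.98366181, -0.17994   ,  0.36584647],
       [-0.99987506, -0.00814113, -0.01354973,  0.03736127],
       [-0.01479327,  0.17984204,  0.98358426,  1.10245159],
       [ 0.        ,  0.        ,  0.        ,  1.        ]])}
```

View pics/top0.png

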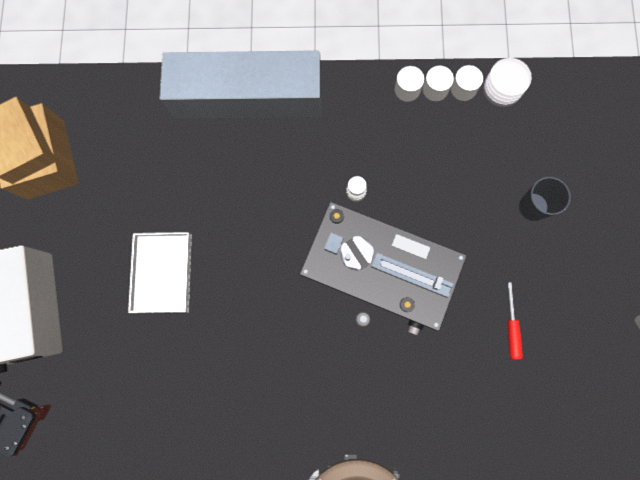

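View pics/scene0.png

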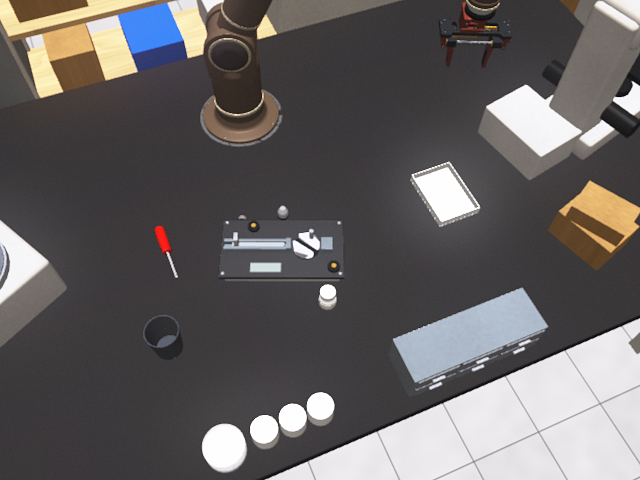

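The top view shows the disc near (357,253), stud near (348,257), tab near (438,283) and keeper at (334,243). The stage +x axis runs left and slightly up in the picture, and the drive knobs are on the robot side. I'll enlarge it for a closer reading.

Run:
```python
import cv2
a=cv2.imread('pics/top0.png')[195:335,295:475]
cv2.imwrite('pics/crop1.png',cv2.resize(a,None,fx=4.4,fy=4.2857,interpolation=cv2.INTER_CUBIC)[:600,:800])
```

```text
(no output)
```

View pics/crop1.png

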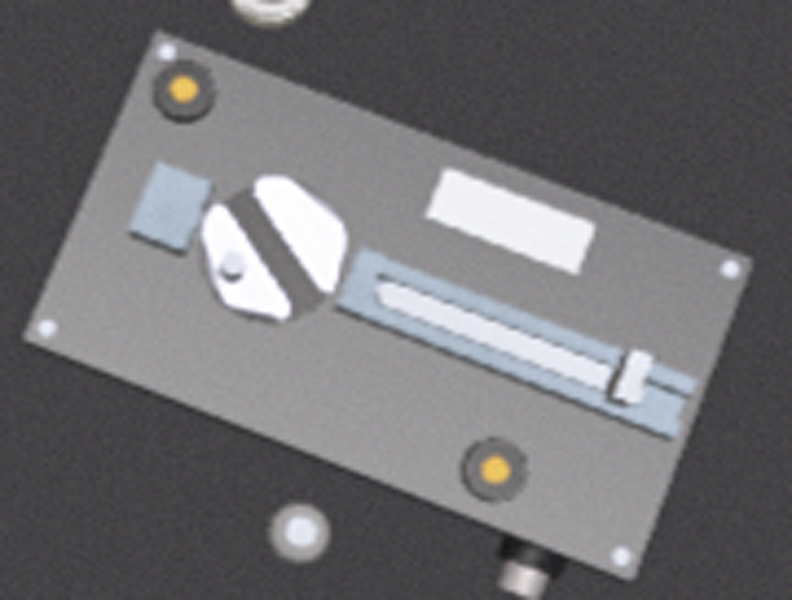

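The crop shows plate corners at (157,32), (750,262), (633,578) and (25,340). The disc is at about (275,248), the stud top at (234,260) and the tab top at (637,365).

```bash
cat > h.py <<'E'
import numpy as np, cv2
from scipy.optimize import least_squares
def pix2w(d,uv,z,P=None):
    P=d['pose'] if P is None else P
    f=240/np.tan(np.radians(d['fovy'])/2)
    r=P[:3,:3]@np.array([(uv[0]-d['cx'])/f,-(uv[1]-d['cy'])/f,-1])
    return P[:3,3]+r*(z-P[2,3])/r[2]
def w2s(p,o,th):
    c,s=np.cos(th),np.sin(th);q=np.asarray(p)[:2]-o
    return np.array([c*q[0]+s*q[1],-s*q[0]+c*q[1]])
def s2w(p,o,th):
    c,s=np.cos(th),np.sin(th);return o+np.array([c*p[0]-s*p[1],s*p[0]+c*p[1]])
E
python3 - <<'E'
from h import *
from rig import arm
d=arm.snapshot('top')
C=lambda u,v:(295+u/4.4-.5+.11,195+v/4.2857-.5+.12)
S=np.array([(95,-85),(-215,-85),(-215,85),(95,85)])/1e3
W=np.array([pix2w(d,C(*p),.042)[:2] for p in[(157,32),(750,262),(633,578),(25,340)]])
r=least_squares(lambda q:np.ravel([s2w(s,q[:2],q[2])-w for s,w in zip(S,W)]),[.4,0,1.2])
o,th=r.x[:2],r.x[2];print('stage',o,th,'res mm',r.fun.round(4)*1e3)
for n,p,z in[('disc',(275,248),.062),('stud',(234,260),.092),('tab',(637,365),.094),('keeper',(171,207),.0645),('mA',(495,469),.054),('mB',(184,90),.054),('obj',(301,532),.044)]:
    w=pix2w(d,C(*p),z);print(n,w[:2].round(4),w2s(w,o,th).round(4))
E
```

```text
stage [ 0.53033251 -0.0029602 ] 1.1780272433530574 res mm [ 1.9  1.2  1.9 -3.3 -3.2 -0.5 -0.7  2.6]
disc [ 0.5302 -0.004 ] [-0.001  -0.0003]
stud [0.5199 0.016 ] [0.0135 0.0169]
tab [ 0.4692 -0.1645] [-0.1727 -0.0054]
keeper [0.5502 0.0447] [ 0.0517 -0.0001]
mA [ 0.4241 -0.1047] [-0.1346  0.0592]
mB [0.6106 0.0381] [ 0.0687 -0.0584]
obj [ 0.3953 -0.0147] [-0.0626  0.1203]
```

Stage pose fits to about 3 mm. The disc and keeper come out where they should, within 1 mm, and the slot is at about 2.47 rad, so I need to turn +0.67 to reach 3.14. That means pushing the stud from its +x side towards stage -x. The tool x axis is already almost along stage x.

Emit:
apply_moves --pt "0 0 0 -0.037" --pt "-32 37 0 0" --pt "-32 37 0 0" --pt "-32 37 0 0" --pt "-32 37 0 0" --hand 0

```text
clock: 0.65
tool_pos: [0.3451, 0.3938, 0.2189]
tcp_rot: [-0.001, 0.827, 0.562, -0.002]
ft_force: [0.4, 0.4, 0.3]
opening: 0.584
```

Emit:
apply_moves --pt "-32 37 0 0" --pt "-32 37 0 0" --pt "-32 37 0 0" --pt "-32 37 0 0" --pt "-32 37 0 0"

```text
clock: 1.15
tool_pos: [0.4585, 0.1708, 0.2187]
tcp_rot: [-0.001, 0.827, 0.562, -0.002]
ft_force: [0.4, 0.8, 0.5]
opening: 0.125
```

```bash
cat >> h.py <<'E'
O,TH=np.array([.5303,-.0030]),1.178
def where(arm):
    from scipy.spatial.transform import Rotation as R
    s=arm.state();q=s['tcp_rot'];m=R.from_quat([*q[1:],q[0]]).as_matrix()
    print('t',round(s['clock'],2),'stage mm',(w2s(s['tool_pos'],O,TH)*1e3).round(1),'z',round(s['tool_pos'][2]*1e3,1),'xang-TH',round(np.arctan2(m[1,0],m[0,0])-TH,3),'tilt',m[:,2].round(3),'F_stage',(w2s(s['ft_force'],np.zeros(2),TH)).round(1),'Fz',s['ft_force'][2].round(1),'open',round(s['opening'],2))
    return s,m
E
python3 -c "
from h import *
from rig import arm
where(arm)"
```

```text
t 1.15 stage mm [133.  132.9] z 218.7 xang-TH 0.015 tilt [-0.004 -0.001 -1.   ] F_stage [ 0.9 -0. ] Fz 0.5 open 0.12
```

Emit:
apply_moves --pt "-30 38 0 0.015" --pt "-29 38 0 0" --pt "-20 26 0 0" --pt "-9 11 0 0" --pt "0 0 0 0"

```text
clock: 1.65
tool_pos: [0.5331, 0.0328, 0.2187]
tcp_rot: [0.001, 0.835, 0.551, -0.002]
ft_force: [0.1, -0.3, -0.2]
opening: 0.006
```

Run:
```python
from h import *
from rig import arm
s,m=where(arm)
d=arm.snapshot('wrist');cv2.imwrite('pics/w1.png',d['color'][:,:,::-1])
T=np.eye(4);T[:3,:3]=m;T[:3,3]=s['tool_pos'];P=T@d['T_tool_cam'];np.save('P1.npy',P)
print(P.round(3),d['fovy'],d['cx'],d['cy'])
```

```text
t 1.65 stage mm [34.2 11.1] z 218.7 xang-TH -0.011 tilt [-0.003 -0.004 -1.   ] F_stage [-0.2 -0.2] Fz -0.2 open 0.01
[[ 0.393 -0.885 -0.25   0.463]
 [ 0.919  0.377  0.112  0.063]
 [-0.005 -0.274  0.962  0.381]
 [ 0.     0.     0.     1.   ]] 70.22748472787545 321.6150320926953 239.96136284983632
```

View pics/w1.png

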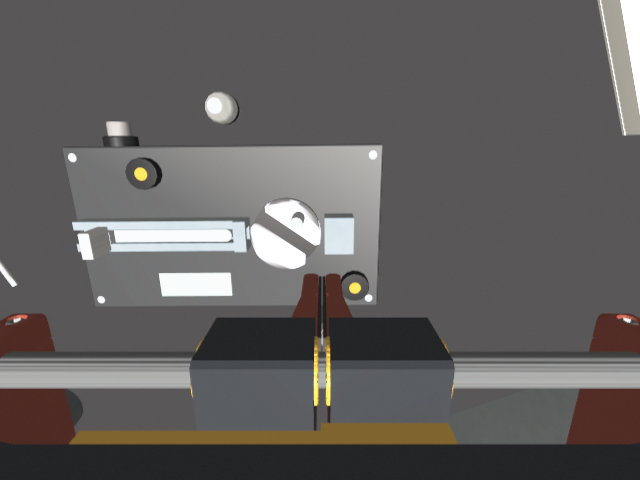

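The wrist view shows the disc at (286,234), stud top at (298,217), keeper at (339,234), plate corners (66,147), (382,146), (376,307) and (92,307), and narrow fingertips at about (322,278).

Run:
```python
from h import *
from rig import arm
d=arm.snapshot('wrist');P=np.load('P1.npy')
S=np.array([(-215,85),(95,85),(95,-85),(-215,-85)])/1e3
W=np.array([pix2w(d,p,.042,P)[:2] for p in[(66,147),(382,146),(376,307),(92,307)]])
r=least_squares(lambda q:np.ravel([s2w(s,q[:2],q[2])-w for s,w in zip(S,W)]),[.5,0,1.2])
print('stage',r.x,(r.fun*1e3).round(1))
for n,p,z in[('disc',(286,234),.062),('stud',(298,217),.092),('tab',(101,240),.094),('keeper',(339,234),.0645),('tip',(322,280),.2187)]:
    w=pix2w(d,p,z,P);print(n,w2s(w,O,TH).round(4),w2s(w,r.x[:2],r.x[2]).round(4))
```

```text
stage [ 0.53012149 -0.00495185  1.16574901] [-2.6 -3.7  1.2  1.9  0.9  0.1  0.4  1.6]
disc [-0.0011  0.0028] [0.0008 0.0034]
stud [0.0134 0.0258] [0.0149 0.0266]
tab [-0.1598  0.0075] [-0.158   0.0061]
keeper [0.05  0.003] [0.0519 0.0042]
tip [0.0345 0.0198] [0.0361 0.0209]
```

Emit:
apply_moves --pt "7 -9 40 -0.01" --pt "0 0 40 0" --pt "0 0 30 0" --pt "0 0 15 0" --pt "0 0 0 0"

```text
clock: 2.25
tool_pos: [0.5242, 0.056, 0.0909]
tcp_rot: [-0.002, 0.827, 0.562, 0.0]
ft_force: [-0.1, 0.4, 0.3]
opening: 0.003
```

```bash
sed -i 's/^O,TH=.*/O,TH=np.array([.5302,-.0038]),1.174/' h.py; python3 -c "
from h import *
from rig import arm
where(arm)"
```

```text
t 2.25 stage mm [52.9 28.6] z 90.9 xang-TH 0.019 tilt [-0.001  0.003 -1.   ] F_stage [0.3 0.3] Fz 0.3 open 0.0
```

Emit:
apply_moves --pt "-5 8 14 0.02" --pt "-5 0 2 0" --pt "-3 0 0 0" --pt "0 0 0 0"

```text
clock: 2.65
tool_pos: [0.5262, 0.0457, 0.0773]
tcp_rot: [-0.002, 0.831, 0.556, 0.001]
ft_force: [-0.4, -0.2, 0.3]
opening: 0.003
```

```bash
python3 -c "
from h import *
from rig import arm
where(arm)"
```

```text
t 2.65 stage mm [44.1 22.8] z 77.3 xang-TH 0.006 tilt [-0.     0.005 -1.   ] F_stage [-0.3  0.3] Fz 0.3 open 0.0
```

Emit:
apply_moves --pt "-5 1 2 0" --pt "-4 0 0 0" --pt "-4 0 0 0" --pt "-3 0 0 0" --pt "0 0 0 0"

```text
clock: 3.15
tool_pos: [0.5215, 0.0298, 0.0776]
tcp_rot: [-0.002, 0.831, 0.556, 0.003]
ft_force: [-0.2, 0.1, 0.1]
opening: 0.007
```

```bash
python3 -c "
from h import *
from rig import arm
where(arm)
d=arm.snapshot('top')['color'][215:295,315:415,::-1]
cv2.imwrite('pics/t2.png',cv2.resize(d,None,fx=7,fy=7,interpolation=cv2.INTER_CUBIC))"
```

```text
t 3.15 stage mm [27.6 21. ] z 77.6 xang-TH 0.006 tilt [ 0.003  0.007 -1.   ] F_stage [0.  0.3] Fz 0.1 open 0.01
```

View pics/t2.png

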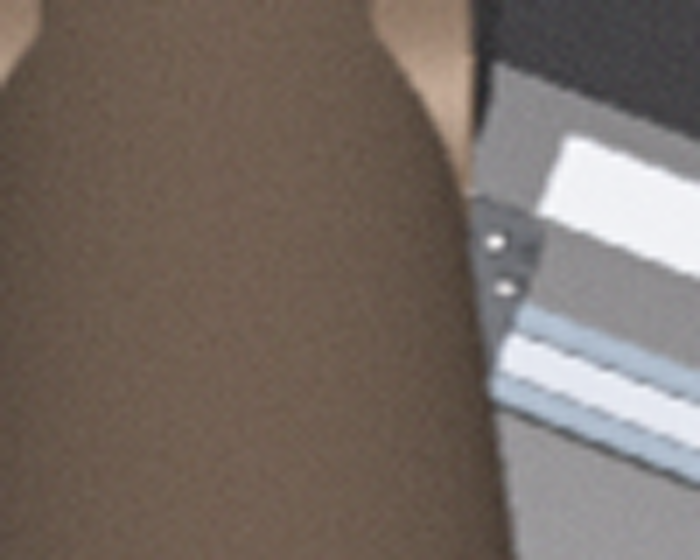

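The arm covers the disc in the top view, so I'll use the wrist camera from here. There's no contact yet at x=27.6, so I'll keep pushing gently.

Emit:
apply_moves --pt "-3 0 0 0" --pt "-2 0 0 0" --pt "-2 0 0 0"

```text
clock: 3.5
tool_pos: [0.5197, 0.0286, 0.0777]
tcp_rot: [-0.004, 0.83, 0.558, 0.005]
ft_force: [1.2, 4.6, -1.0]
opening: 0.01
```

```bash
python3 -c "
from h import *
from rig import arm
where(arm)
d=arm.snapshot('wrist')['color'][120:360,160:480,::-1]
cv2.imwrite('pics/w2.png',cv2.resize(d,None,fx=2.4,fy=2.4,interpolation=cv2.INTER_CUBIC))"
```

```text
t 3.5 stage mm [25.8 22.2] z 77.7 xang-TH 0.01 tilt [ 0.005  0.012 -1.   ] F_stage [4.8 0.7] Fz -1.0 open 0.01
```

View pics/w2.png

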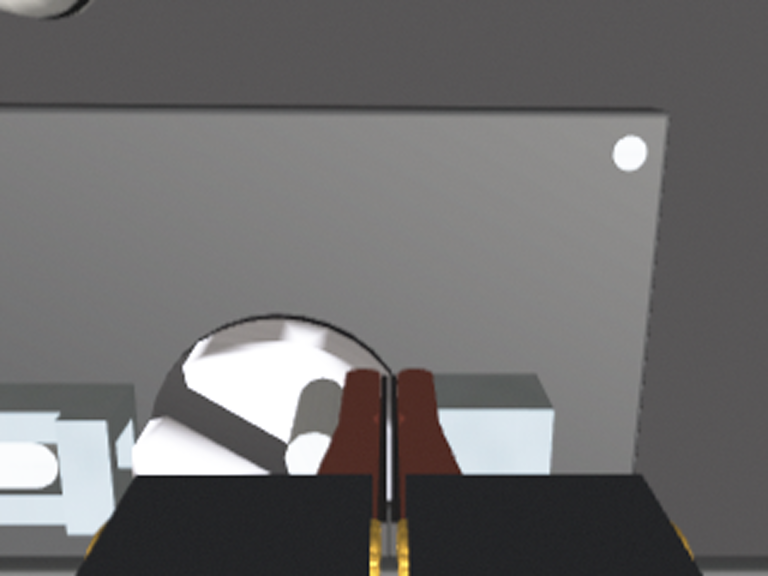

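Emit:
apply_moves --pt "-5 0 0 0" --pt "-5 0 0 0" --pt "-4 0 0 0" --pt "-2 0 0 0"

```text
clock: 3.95
tool_pos: [0.5132, 0.0249, 0.0778]
tcp_rot: [-0.009, 0.827, 0.562, 0.008]
ft_force: [1.6, 3.2, -0.5]
opening: 0.004
```

```bash
python3 -c "
from h import *
from rig import arm
where(arm)"
```

```text
t 3.95 stage mm [19.8 26.8] z 77.8 xang-TH 0.019 tilt [ 0.004  0.024 -1.   ] F_stage [ 3.6 -0.2] Fz -0.5 open 0.0
```

Emit:
apply_moves --pt "-6 3 0 0.01" --pt "-6 3 0 0" --pt "-4 2 0 0" --pt "0 0 0 0"

```text
clock: 4.35
tool_pos: [0.5127, 0.0139, 0.0772]
tcp_rot: [-0.013, 0.828, 0.56, 0.009]
ft_force: [-0.2, 0.8, -0.2]
opening: 0.004
```

```bash
python3 -c "
from h import *
from rig import arm
where(arm)
d=arm.snapshot('wrist')['color'][120:360,160:480,::-1]
cv2.imwrite('pics/w3.png',cv2.resize(d,None,fx=2.4,fy=2.4,interpolation=cv2.INTER_CUBIC))"
```

```text
t 4.35 stage mm [ 9.6 23. ] z 77.2 xang-TH 0.015 tilt [-0.     0.031 -1.   ] F_stage [0.6 0.5] Fz -0.2 open 0.0
```

View pics/w3.png

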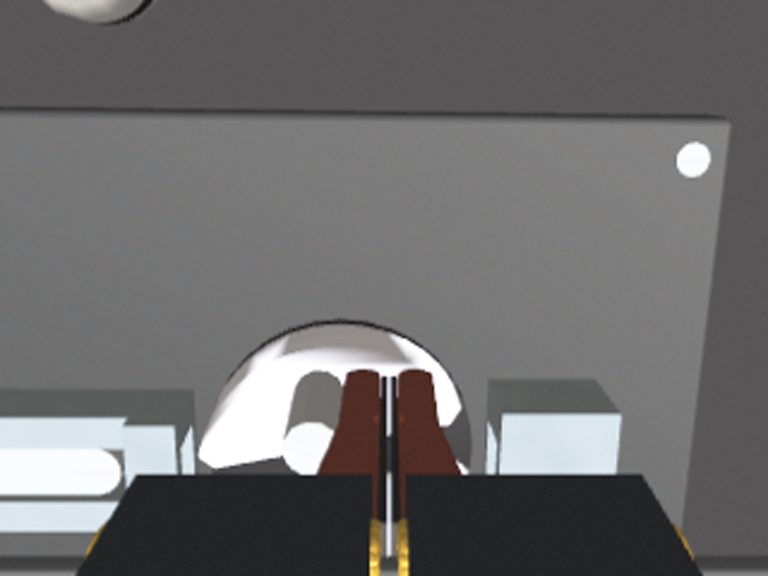

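The slot now leans slightly past alignment, about +0.1 rad in the crop by its edge (205,468) to (285,458). I'll back off, rise and measure it cleanly.

Emit:
apply_moves --pt "6 0 0 0" --pt "6 0 -20 0" --pt "0 0 -40 0" --pt "-10 0 -40 0" --pt "-10 0 -15 0"

```text
clock: 4.9
tool_pos: [0.509, 0.0032, 0.1926]
tcp_rot: [-0.013, 0.828, 0.56, 0.005]
ft_force: [0.6, 0.2, -0.9]
opening: 0.001
```

Run:
```python
from h import *
from rig import arm
s,m=where(arm)
d=arm.snapshot('wrist');cv2.imwrite('pics/w4f.png',d['color'][:,:,::-1])
T=np.eye(4);T[:3,:3]=m;T[:3,3]=s['tool_pos'];P=T@d['T_tool_cam'];np.save('P2.npy',P)
cv2.imwrite('pics/w4.png',cv2.resize(d['color'][120:320,220:480,::-1],None,fx=3,fy=3,interpolation=cv2.INTER_CUBIC))
```

```text
t 4.9 stage mm [-1.7 22.3] z 192.6 xang-TH 0.015 tilt [-0.007  0.027 -1.   ] F_stage [ 0.4 -0.5] Fz -0.9 open 0.0
```

View pics/w4.png

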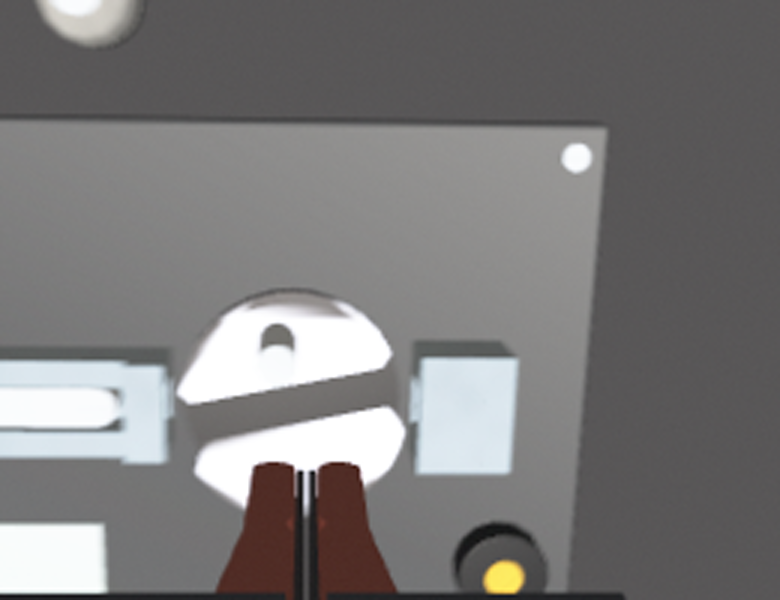

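Run:
```python
from h import *
from rig import arm
d=arm.snapshot('wrist');P=np.load('P2.npy')
f=lambda u,v,z:w2s(pix2w(d,(220+u/3-.33,120+v/3-.33),z,P),O,TH)
ang=lambda a,b:np.arctan2(*(b-a)[::-1])
for a,b,z in[((190,403),(388,368),.062),((205,440),(395,405),.062),((0,118),(605,127),.042),((418,357),(517,357),.0645),((0,391),(110,389),.058)]:
    print(ang(f(*a,z),f(*b,z)).round(3))
print('stud',f(276,360,.092),'disc',f(292,403,.062),'keeper',f(465,415,.0645),'tip',f(306,468,.1926))
```

```text
0.191
0.2
0.0
0.009
0.028
stud [-0.0074716   0.02531162] disc [-0.00268648  0.00395511] keeper [0.04920853 0.00140696] tip [-0.00182324  0.03331054]
```

Emit:
apply_moves --pt "-20 0 10 0.015" --pt "-12 0 30 0" --pt "0 0 35 0" --pt "0 0 20 0" --pt "0 0 0 0"

```text
clock: 5.5
tool_pos: [0.4917, -0.0284, 0.0872]
tcp_rot: [-0.013, 0.834, 0.552, 0.002]
ft_force: [1.3, -0.1, 0.1]
opening: 0.005
```

```bash
python3 -c "
from h import *
from rig import arm
where(arm)"
```

```text
t 5.5 stage mm [-37.6  26. ] z 87.2 xang-TH -0.005 tilt [-0.011  0.024 -1.   ] F_stage [ 0.5 -1.3] Fz 0.1 open 0.0
```

Emit:
apply_moves --pt "4 2 8 0" --pt "4 1 1 0" --pt "2 0 0 0" --pt "0 0 0 0"

```text
clock: 5.9
tool_pos: [0.4983, -0.0204, 0.0772]
tcp_rot: [-0.013, 0.834, 0.551, 0.001]
ft_force: [0.2, -0.3, 0.5]
opening: 0.006
```

```bash
python3 -c "
from h import *
from rig import arm
where(arm)"
```

```text
t 5.9 stage mm [-27.6  23. ] z 77.2 xang-TH -0.007 tilt [-0.013  0.023 -1.   ] F_stage [-0.2 -0.3] Fz 0.5 open 0.01
```

Emit:
apply_moves --pt "4 0 0 0" --pt "3 0 0 0" --pt "2 0 0 0" --pt "0 0 0 0"

```text
clock: 6.3
tool_pos: [0.5014, -0.0124, 0.0784]
tcp_rot: [-0.013, 0.834, 0.551, 0.001]
ft_force: [-0.4, -0.7, -0.1]
opening: 0.003
```

Emit:
apply_moves --pt "2 0 0 0" --pt "2 0 0 0"

```text
clock: 6.5
tool_pos: [0.5019, -0.0097, 0.0784]
tcp_rot: [-0.013, 0.835, 0.551, -0.0]
ft_force: [-4.7, -2.8, 1.5]
opening: 0.008
```

```bash
python3 -c "
from h import *
from rig import arm
where(arm)"
```

```text
t 6.5 stage mm [-16.4  23.9] z 78.4 xang-TH -0.008 tilt [-0.015  0.021 -1.   ] F_stage [-4.4  3.3] Fz 1.5 open 0.01
```

Emit:
apply_moves --pt "4 0 0 0" --pt "0 0 0 0"

```text
clock: 6.7
tool_pos: [0.5026, -0.0062, 0.0785]
tcp_rot: [-0.013, 0.835, 0.55, -0.001]
ft_force: [-0.4, 0.3, -0.8]
opening: 0.002
```

```bash
python3 -c "
from h import *
from rig import arm
where(arm)"
```

```text
t 6.7 stage mm [-12.9  24.5] z 78.5 xang-TH -0.009 tilt [-0.017  0.021 -1.   ] F_stage [0.1 0.5] Fz -0.8 open 0.0
```

Emit:
apply_moves --pt "-6 0 0 0" --pt "-6 0 -20 0" --pt "-10 0 -40 0" --pt "-10 0 -40 0" --pt "0 0 0 0"

```text
clock: 7.2
tool_pos: [0.4935, -0.0378, 0.1815]
tcp_rot: [-0.013, 0.834, 0.551, 0.001]
ft_force: [-0.1, -0.6, -1.1]
opening: 0.002
```

Run:
```python
from h import *
from rig import arm
s,m=where(arm)
d=arm.snapshot('wrist')
T=np.eye(4);T[:3,:3]=m;T[:3,3]=s['tool_pos'];P=T@d['T_tool_cam'];np.save('P3.npy',P)
cv2.imwrite('pics/w5.png',cv2.resize(d['color'][120:320,180:440,::-1],None,fx=3,fy=3,interpolation=cv2.INTER_CUBIC))
```

```text
t 7.2 stage mm [-45.5  20.7] z 181.5 xang-TH -0.006 tilt [-0.012  0.023 -1.   ] F_stage [-0.6 -0.2] Fz -1.1 open 0.0
```

View pics/w5.png

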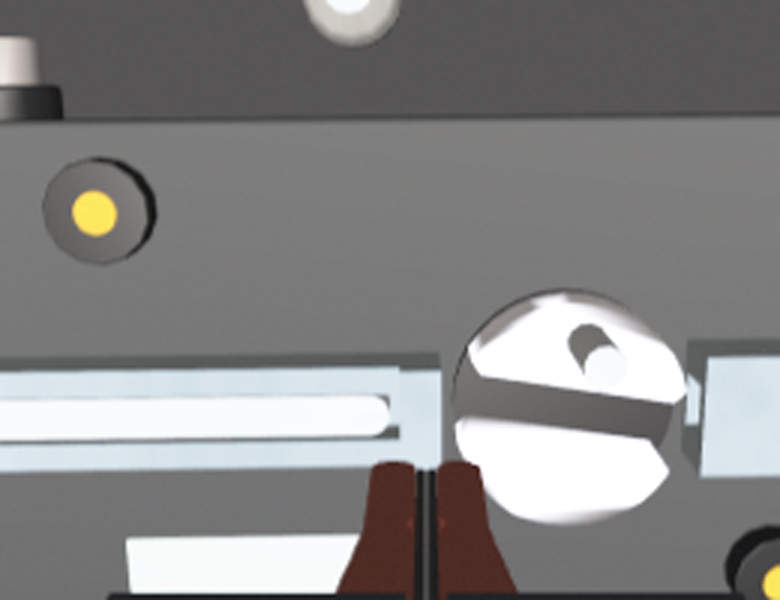

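The slot is now at about -0.13 rad from alignment: the edge runs (475,377) to (672,403), and the disc coasted a little. It needs about 3 mm at the stud back from the +x side, in smaller steps.

Emit:
apply_moves --pt "40 0 0 0" --pt "30 0 10 0" --pt "0 -1 35 0" --pt "0 0 35 0" --pt "0 0 10 0"

```text
clock: 7.75
tool_pos: [0.521, 0.035, 0.0871]
tcp_rot: [-0.013, 0.834, 0.552, 0.004]
ft_force: [-0.0, -0.4, 0.0]
opening: 0.008
```

```bash
python3 -c "
from h import *
from rig import arm
where(arm)"
```

```text
t 7.75 stage mm [32.2 23.4] z 87.1 xang-TH -0.005 tilt [-0.008  0.027 -1.   ] F_stage [-0.4 -0.1] Fz 0.0 open 0.01
```

Emit:
apply_moves --pt "-5 0 6 0" --pt "-3 0 0 0" --pt "-2 0 0 0" --pt "0 0 0 0"

```text
clock: 8.15
tool_pos: [0.5165, 0.0243, 0.0804]
tcp_rot: [-0.014, 0.834, 0.551, 0.003]
ft_force: [-0.2, 0.4, 0.4]
opening: 0.004
```

Emit:
apply_moves --pt "-1.5 0 0 0" --pt "-1.5 0 0 0"

```text
clock: 8.35
tool_pos: [0.5165, 0.0212, 0.0821]
tcp_rot: [-0.013, 0.834, 0.551, 0.005]
ft_force: [-0.1, -0.1, 0.1]
opening: 0.008
```

```bash
python3 -c "
from h import *
from rig import arm
where(arm)"
```

```text
t 8.35 stage mm [17.8 22.3] z 82.1 xang-TH -0.007 tilt [-0.006  0.027 -1.   ] F_stage [-0.1  0. ] Fz 0.1 open 0.01
```

Emit:
apply_moves --pt "-1.5 0 2 0" --pt "-1 0 0 0"

```text
clock: 8.55
tool_pos: [0.5169, 0.0203, 0.0813]
tcp_rot: [-0.013, 0.834, 0.551, 0.007]
ft_force: [1.0, 3.2, -3.0]
opening: 0.0
```

Emit:
apply_moves --pt "-1.5 0 0 0"

```text
clock: 8.65
tool_pos: [0.5165, 0.0198, 0.0813]
tcp_rot: [-0.013, 0.834, 0.552, 0.008]
ft_force: [0.8, 4.1, -1.1]
opening: 0.003
```

```bash
python3 -c "
from h import *
from rig import arm
where(arm)"
```

```text
t 8.65 stage mm [16.5 21.8] z 81.3 xang-TH -0.005 tilt [-0.002  0.031 -1.   ] F_stage [4.1 0.9] Fz -1.1 open 0.0
```

Emit:
apply_moves --pt "-2 0 0 0"

```text
clock: 8.75
tool_pos: [0.5155, 0.0188, 0.0812]
tcp_rot: [-0.014, 0.834, 0.552, 0.008]
ft_force: [0.1, 5.0, 1.1]
opening: 0.006
```

Emit:
apply_moves --pt "-1.5 0 0 0"

```text
clock: 8.85
tool_pos: [0.5148, 0.0179, 0.0812]
tcp_rot: [-0.014, 0.833, 0.552, 0.008]
ft_force: [1.1, 4.9, 0.6]
opening: 0.007
```

Emit:
apply_moves --pt "0 0 0 0"

```text
clock: 8.95
tool_pos: [0.5147, 0.0178, 0.0812]
tcp_rot: [-0.014, 0.833, 0.552, 0.008]
ft_force: [0.6, 2.2, 0.2]
opening: 0.005
```

```bash
python3 -c "
from h import *
from rig import arm
where(arm)"
```

```text
t 8.95 stage mm [14.  22.7] z 81.2 xang-TH -0.004 tilt [-0.003  0.032 -0.999] F_stage [2.3 0.3] Fz 0.2 open 0.0
```

Emit:
apply_moves --pt "5 0 0 0" --pt "8 0 -15 0" --pt "0 0 -40 0" --pt "-25 0 -40 0" --pt "-30 0 -10 0"

```text
clock: 9.45
tool_pos: [0.4975, -0.0254, 0.1856]
tcp_rot: [-0.013, 0.833, 0.553, 0.003]
ft_force: [-0.1, 0.2, -0.2]
opening: 0.006
```

Emit:
apply_moves --pt "-30 0 0 0" --pt "0 0 0 0"

```text
clock: 9.65
tool_pos: [0.4852, -0.059, 0.1875]
tcp_rot: [-0.011, 0.834, 0.551, 0.003]
ft_force: [-0.2, 0.3, -0.8]
opening: 0.008
```

Run:
```python
from h import *
from rig import arm
s,m=where(arm)
d=arm.snapshot('wrist')
T=np.eye(4);T[:3,:3]=m;T[:3,3]=s['tool_pos'];P=T@d['T_tool_cam'];np.save('P4.npy',P)
cv2.imwrite('pics/w6f.png',d['color'][:,:,::-1])
cv2.imwrite('pics/w6.png',cv2.resize(d['color'][120:320,180:440,::-1],None,fx=3,fy=3,interpolation=cv2.INTER_CUBIC))
```

```text
t 9.65 stage mm [-68.3  20.2] z 187.5 xang-TH -0.007 tilt [-0.007  0.023 -1.   ] F_stage [0.2 0.3] Fz -0.8 open 0.01
```

View pics/w6.png

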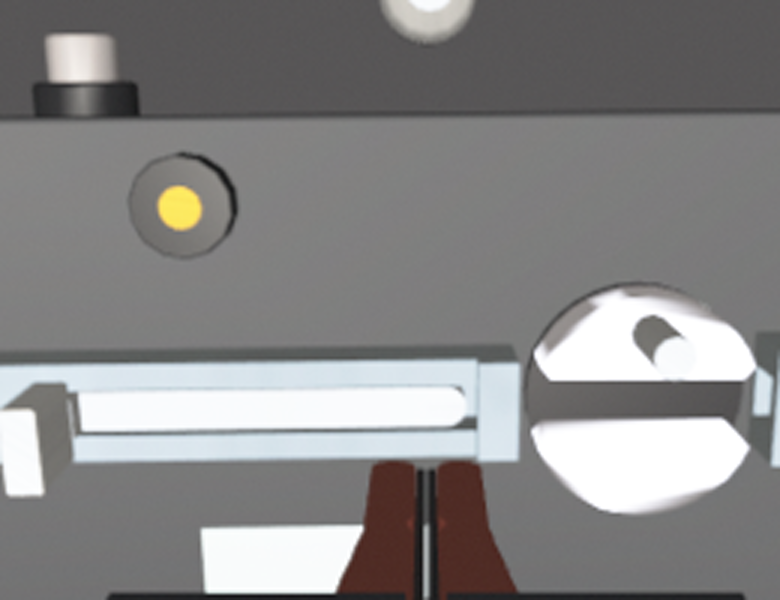

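The slot edges, (545,381) to (745,381), are now parallel to the guide within about 0.02 rad. The tab top is at roughly (22,452) in the crop.

Run:
```python
from h import *
from rig import arm
d=arm.snapshot('wrist');P=np.load('P4.npy')
f=lambda u,v,z:w2s(pix2w(d,(180+u/3-.33,120+v/3-.33),z,P),O,TH)
ang=lambda a,b:np.arctan2(*(b-a)[::-1]).round(3)
print(ang(f(545,381,.062),f(745,381,.062)),'guide',ang(f(75,368,.06),f(475,360,.06)),ang(f(75,462,.06),f(517,461,.06)),'edge',ang(f(140,116,.042),f(780,111,.042)))
print('tab',f(22,452,.094),'nose',f(467,405,.058),'disc',f(642,400,.062))
```

```text
-0.012 guide 0.009 -0.011 edge 0.0
tab [-0.17331018  0.00118283] nose [-0.05370899  0.00128583] disc [-0.00207561  0.00346096]
```

Emit:
apply_moves --pt "-40 6 0 0" --pt "-40 6 0 0" --pt "-40 5 0 0" --pt "-12 2 0 0" --pt "0 0 0 0"

```text
clock: 10.25
tool_pos: [0.4544, -0.183, 0.1818]
tcp_rot: [-0.013, 0.831, 0.557, 0.002]
ft_force: [0.2, 0.5, -0.7]
opening: 0.007
```

```bash
python3 -c "
from h import *
from rig import arm
where(arm)"
```

```text
t 10.25 stage mm [-194.6    0.7] z 181.8 xang-TH 0.007 tilt [-0.01   0.024 -1.   ] F_stage [0.6 0.1] Fz -0.7 open 0.01
```

Emit:
apply_moves --pt "-10 0 10 0.01" --pt "0 0 35 0" --pt "0 0 35 0" --pt "0 0 12 0" --pt "0 0 0 0"

```text
clock: 10.75
tool_pos: [0.4515, -0.1852, 0.0835]
tcp_rot: [-0.013, 0.832, 0.555, 0.002]
ft_force: [0.0, 0.2, 0.2]
opening: 0.001
```

```bash
python3 -c "
from h import *
from rig import arm
where(arm)"
```

```text
t 10.75 stage mm [-197.7    2.5] z 83.5 xang-TH 0.003 tilt [-0.011  0.024 -1.   ] F_stage [0.2 0.1] Fz 0.2 open 0.0
```

Emit:
apply_moves --pt "2 2 8 0" --pt "3 0 2 0" --pt "3 0 0 0" --pt "0 0 0 0"

```text
clock: 11.15
tool_pos: [0.4578, -0.1762, 0.0733]
tcp_rot: [-0.013, 0.831, 0.556, 0.002]
ft_force: [-0.1, 0.5, 1.2]
opening: 0.005
```

Emit:
apply_moves --pt "5 0 0 0" --pt "5 0 0 0" --pt "5 0 0 0" --pt "5 0 0 0" --pt "5 0 0 0"

```text
clock: 11.65
tool_pos: [0.4687, -0.1522, 0.0753]
tcp_rot: [-0.012, 0.831, 0.556, 0.003]
ft_force: [-0.2, -1.0, -0.6]
opening: 0.003
```

```bash
python3 -c "
from h import *
from rig import arm
where(arm)"
```

```text
t 11.65 stage mm [-160.6   -0.6] z 75.3 xang-TH 0.005 tilt [-0.008  0.024 -1.   ] F_stage [-0.9 -0.2] Fz -0.6 open 0.0
```

Emit:
apply_moves --pt "4 0 0 0" --pt "4 0 0 0" --pt "4 0 0 0" --pt "4 0 0 0" --pt "4 0 0 0"

```text
clock: 12.15
tool_pos: [0.477, -0.1317, 0.0757]
tcp_rot: [-0.012, 0.831, 0.556, 0.003]
ft_force: [-0.6, -0.7, -2.1]
opening: 0.006
```

Emit:
apply_moves --pt "4 0 0 0" --pt "4 0 0 0" --pt "4 0 0 0" --pt "4 0 0 0" --pt "4 0 0 0"

```text
clock: 12.65
tool_pos: [0.4853, -0.1116, 0.076]
tcp_rot: [-0.012, 0.831, 0.556, 0.003]
ft_force: [-0.5, -0.4, -0.5]
opening: 0.006
```

```bash
python3 -c "
from h import *
from rig import arm
where(arm)"
```

```text
t 12.65 stage mm [-116.8   -0.2] z 76.0 xang-TH 0.005 tilt [-0.008  0.024 -1.   ] F_stage [-0.5  0.3] Fz -0.5 open 0.01
```

Emit:
apply_moves --pt "4 0 0 0" --pt "4 0 0 0" --pt "4 0 0 0" --pt "4 0 0 0" --pt "4 0 0 0"

```text
clock: 13.15
tool_pos: [0.4935, -0.0914, 0.0764]
tcp_rot: [-0.012, 0.831, 0.556, 0.003]
ft_force: [-0.4, -0.3, -1.3]
opening: 0.006
```

Emit:
apply_moves --pt "3 0 0 0" --pt "3 0 0 0" --pt "3 0 0 0"

```text
clock: 13.45
tool_pos: [0.4973, -0.0821, 0.0765]
tcp_rot: [-0.012, 0.831, 0.556, 0.003]
ft_force: [-0.4, -0.9, -0.9]
opening: 0.001
```

```bash
python3 -c "
from h import *
from rig import arm
where(arm)"
```

```text
t 13.45 stage mm [-85.    0.1] z 76.5 xang-TH 0.005 tilt [-0.009  0.024 -1.   ] F_stage [-1. -0.] Fz -0.9 open 0.0
```

Nearly home, so I'll push on until a stop force shows.

Emit:
apply_moves --pt "3 0 0 0" --pt "3 0 0 0"

```text
clock: 13.65
tool_pos: [0.4998, -0.0762, 0.0767]
tcp_rot: [-0.012, 0.831, 0.556, 0.003]
ft_force: [-0.7, -1.9, -0.5]
opening: 0.005
```

Emit:
apply_moves --pt "3 0 0 0" --pt "3 0 0 0"

```text
clock: 13.85
tool_pos: [0.5003, -0.0749, 0.0767]
tcp_rot: [-0.011, 0.832, 0.555, 0.0]
ft_force: [-5.7, -12.5, 3.7]
opening: 0.007
```

```bash
python3 -c "
from h import *
from rig import arm
where(arm)"
```

```text
t 13.85 stage mm [-77.1   0.1] z 76.7 xang-TH 0.003 tilt [-0.011  0.019 -1.   ] F_stage [-13.7   0.4] Fz 3.7 open 0.01
```

A firm stop with 13.7 N at finger x = -77, where home was predicted. I'll back off and check.

Emit:
apply_moves --pt "0 0 0 0" --pt "-5 0 0 0" --pt "-10 0 -10 0" --pt "-5 0 -40 0" --pt "0 0 -45 0"

```text
clock: 14.35
tool_pos: [0.4896, -0.0964, 0.1702]
tcp_rot: [-0.014, 0.832, 0.555, -0.004]
ft_force: [1.3, 0.6, -0.2]
opening: 0.005
```

Emit:
apply_moves --pt "0 0 -20 0" --pt "0 0 0 0"

```text
clock: 14.55
tool_pos: [0.4924, -0.0989, 0.1977]
tcp_rot: [-0.011, 0.832, 0.554, 0.0]
ft_force: [0.4, 0.6, -1.6]
opening: 0.006
```

Run:
```python
from h import *
from rig import arm
s,m=where(arm)
d=arm.snapshot('wrist')
T=np.eye(4);T[:3,:3]=m;T[:3,3]=s['tool_pos'];P=T@d['T_tool_cam'];np.save('P5.npy',P)
cv2.imwrite('pics/w7.png',cv2.resize(d['color'][120:320,240:500,::-1],None,fx=3,fy=3,interpolation=cv2.INTER_CUBIC))
```

```text
t 14.55 stage mm [-102.3   -1.9] z 197.7 xang-TH 0.001 tilt [-0.012  0.019 -1.   ] F_stage [ 0.7 -0.1] Fz -1.6 open 0.01
```

View pics/w7.png

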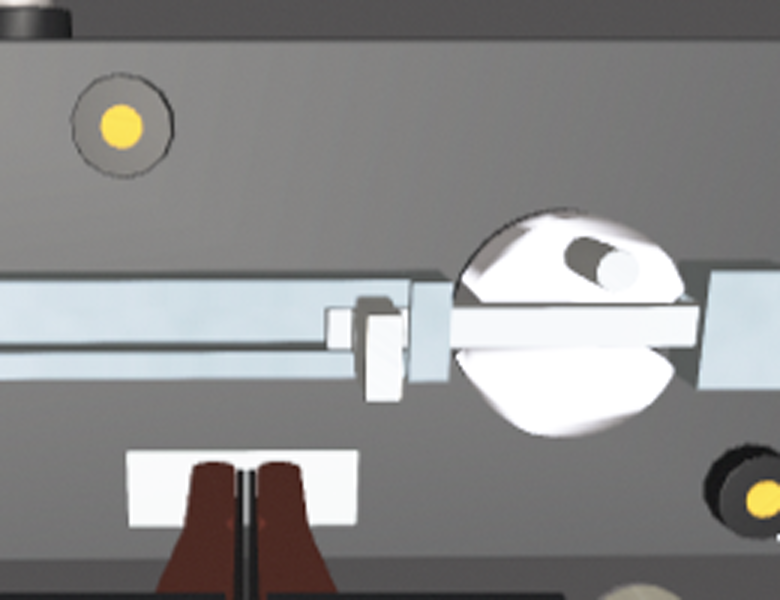

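The bar runs through the slot into the keeper. The tab top is at (384,358) in the crop, just before the bridge, and the disc edges are parallel to the bar. I'll check the numbers and hand in.

Run:
```python
from h import *
from rig import arm
d=arm.snapshot('wrist');P=np.load('P5.npy')
f=lambda u,v,z:w2s(pix2w(d,(240+u/3-.33,120+v/3-.33),z,P),O,TH)
k=f(700,330,.0645)-[.038,0];t=f(384,358,.094)
print('tab',t,'rel keeper',t-k,'tail-edge',f(326,328,.058)-k)
a=f(478,303,.062);b=f(682,302,.062);print('slot',np.arctan2(*(b-a)[::-1]))
where(arm);arm.hand_in()
```

```text
tab [-0.06359582  0.00105728] rel keeper [-0.06088062 -0.00062684] tail-edge [-0.07337847 -0.00065149]
slot 0.003104270133831824
t 14.65 stage mm [-102.3   -0.5] z 195.1 xang-TH 0.001 tilt [-0.015  0.019 -1.   ] F_stage [ 0.5 -0.6] Fz -1.2 open 0.0
the job is handed in; nothing more can be done
```

The stage is locked and the job is handed in at about 14.7 s of the 54 s allowed. I pushed the stud round until the slot lined up the other way round (about 3.14 rad). Then I pushed the bar by its tab through the slot until it hit the stop in the keeper.

- **Turning the disc:** the first push went about 0.2 rad too far and the second came back to about -0.13 rad. A third, slower push left it at -0.01 rad before I moved the bar.
- **Bar home:** the stop showed as a firm 13.7 N at the expected place. In the last picture the tab is at x ≈ -61 to -64 mm, depending on the reference used; home is -62 mm. The tail edge agrees, at about -73 mm for an expected -74 mm.
- **Slot and arm:** the slot is within 0.01 rad of the bar. The hand was clear, about 195 mm above the bench.
- **Disagreements:** the top and wrist cameras differed by about 3 mm on the stage position, so I relied on contact forces and relative measurements. The tool also picked up about a 0.02 rad tilt, which had no effect.
- **Other objects:** I did not re-measure them at the end. The arm went near none of them and I felt no unexpected contact.

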